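Pack a slide rule repair away in its job box

ROBOT

A 7-joint arm with a two-finger parallel gripper is mounted at the origin on the work surface. World frame = base frame: x ahead of the robot, y to its left, z up, the work surface at z = 0. Lengths are in mm, angles in degrees, forces in N, time in s.
With the tool pointing down it reaches from about 400 to 925 mm from the base axis. Payload 4.1 kg.
Tool frame: the origin (TCP) lies between the finger pads; the fingertips stand 17 mm ahead of it and the grasp point (between the pads) lies 2 mm behind it (robot.nose_length is the distance from the TCP to the fingertips, in mm); z points along the fingers, y is the line along which they close (so a half turn about z gives the same grasp; the last joint's range is limited). The gripper opens to 85 mm and grips with 20 to 120 N. Pads are 22 mm wide; open, the fingers measure 114 mm over their backs; the gripper's body (76 mm by 85 mm) begins 54 mm behind the grasp point. The pads swing forward as they close: fully open they stand 13 mm farther back than shut.
Start: joints at [61.364, 22.827, 2.584, 88.041, -1.071, 69.15, -2.905], TCP at [253.639, -598.505, 248.347] pointing down, gripper open.
Joint ranges: [-161.44, 161.44], [-28.35, 127.94], [-78.24, 83.42], [0, 140.83], [-78.03, 258.03], [13.02, 114.36], [-168.23, 168.23]. Speed limits (degrees/s): [147.25, 147.25, 180, 180, 180, 180, 180].

INTERFACE

Orientations are given as [roll, pitch, yaw] about the fixed x, y, z axes, in that order (R = Rz(yaw) Ry(pitch) Rx(roll)).
In Python, from plant import robot, monitor, get_image gives the robot as it stands (robot), with the cameras as plain functions and the readings (monitor).
- The arm moves only by the tool jog_arm, called after "Call:" by a JSON object that holds its "method" and its "body", one argument or row to a line. Schema: {"type":"object","properties":{"motion":{"type":"array","items":{"type":"number"},"minItems":6,"maxItems":60},"finger_gap":{"type":"number"},"force":{"type":"number"},"only":{"type":"string"},"quiet":{"type":"boolean"},"lines":{"type":"string"}},"required":["motion"],"additionalProperties":false}. motion is one flat list of numbers that holds 1 to 10 rows one after another, with no inner brackets; each row has 6 numbers: dx, dy, dz in normalised numbers (1 is 600 mm), then a rotation vector rx, ry, rz in fractions of the full range, 1 being 2 rad; each row is the pose to reach, as a shift and turn from the pose commanded when the call began, along the tool's axes at that moment; what a row does not reach only later rows make up. A row lasts 1/12 s, in which the tool goes at most 41.7 mm and 7.16 degrees, less where a joint would pass 70% of its speed; a pose out of reach is approached as far as the arm can. finger_gap is the finger opening in mm, set as the call begins (left out keeps the last). The fingers move at their own pace and stop on an object; force is the grip in N (left out, the last holds). Time passes only in rows, so rows that do not move let the fingers close. The tool returns the time, the measured TCP pose, the force, the opening and the grip force at its end. only (a regular expression) keeps the lines of the reply that match it, lines (a string "A,B") keeps lines A to B, and quiet returns only ok. A shift or turn number past 1, either way, is cut back to 1. Input that does not fit is refused with a message, and nothing moves.
- monitor.read_state(): the state, without advancing time (a new reading comes with each control period).
- get_image(name): name is "scene" or "top" or "wrist"; returns a dict with "img" (400x640x3 uint8, red, green, blue), "intrinsics" (3x3 intrinsics, pixels), "pose" (4x4, takes a point from camera to world coordinates). Camera axes: x right, y up, looking along -z (the intrinsics and any distortion apply to the point x, -y, -z); pixel columns grow to the right and rows downward; lengths in mm; the calibration is good to about 2 mm. A picture is of the moment at which its call begins. There is no depth.
- robot.hand_in(): hands the job in; it is judged then, once.
The state is a dict: "time": time; "joint_positions": joint angles; "qvel": joint speeds; "joint_torque": joint torques, N m; "ee_pos": TCP position; "eef_rot": TCP orientation; "ft_force": force on the tool from outside, world axes, zero at the start; "ft_torque": the same for the moment, N m; "grip_width": finger opening in mm; "gripper_force": force on a finger pad.
Only numpy, scipy, OpenCV 4.12 (cv2) and the standard library are available. Lean on these libraries where they do the work, as an engineer would, in place of code of your own. Each camera call takes 0.05 s, during which the arm holds its last target. There are 200 camera calls.

TASK

Pack the repair away in the blue steel job box: swing its hinged lid right back so that it stands open past upright, lay the bamboo slide rule flat on the bottom of the box, then fit the grey lift-out tray in over it so that it sits level on its ledges. Then lay the red screwdriver in the tray compartment on the hinge side of the tray's grip bar and the brass tweezers in the compartment on the front side, where the lid has its white knob, and shut the lid fully. Set each thing down rather than dropping it, and do not shift the screw jar.

Things in the scene. Friction and masses are not known exactly. Their poses are not given: they have to be found in the camera images.
- job_box: Blue steel box, fixed. Outside 166 (x) x 212 (y) x 80 mm, walls and floor 3 mm. Origin: centre of underside; x from front (knob side) to hinge side, y along the hinge. Tray ledges 16 mm wide run inside the front and hinge walls, tops at z = 28 mm, 19 mm clear under them. Lid hinge axis: parallel to y, at x = 83, z = 80 mm.
- lid (a joint): Angle of the job box's blue lid (170 x 216 x 6 mm, 10 mm lip in front), rad: 0 shut, grows as it swings up and back, 1.57 upright, stop at 1.95. It may start slightly ajar. The hinge is stiff: the lid stays at any angle and takes about 1 to 7 N at the knob to move.
- lid_knob (a point): Grip point on the lid's round white knob (head 22 mm across, 18 mm long, from 10 mm below this point to 8 above). It lies 146 mm from the hinge axis along the lid and 28 mm square out from that line, 22 mm off the lid's outer face and 22 mm from its front edge. z: the knob's axis. Pinched along the box's y, the knob can turn between the fingers as the lid swings.
- tray: Grey steel tray, loose, 0.28 kg. Rim 150 (x) x 196 (y), foot 142 x 188, 26 mm deep, floor 3 mm. Origin: centre of underside. A thin divider runs along y; on it a black grip bar 10 mm thick (x), 70 long (y), 24 to 46 mm up. Compartments either side, 62 mm wide, middles at x = +-36 mm. Fits the box either way round, y along the box's y, 5 mm play; seated, its origin is at the box's z = 28 mm.
- slide_rule: Bamboo pocket slide rule with ivory faces, 150 (x) x 34 (y) x 11 mm, about 60 g. Origin: centre of its underside, x along its length. A glass cursor with steel edges, 26 mm long, 40 mm wide, top at 14 mm, sits at x = +45 mm; grip the body across its width at the origin.
- screwdriver: Jeweller's screwdriver lying down, about 30 g: red handle 75 mm long, 12 mm thick (10.5 mm across for the fingers), thin steel blade; 121 mm over all, x from -46 to +75 mm. Origin: on the underside, below the handle's middle, near the centre of mass; x points to the blade tip. It does not roll.
- tweezers: Brass tweezers lying on their side, about 30 g, rigid: 122 mm long, 15 mm wide over the two arms at the middle, 9 mm high. Origin: centre of the underside; x points along them to the tips. The straight 32 mm long middle is the place to grip, across y.
- screw_jar: Bystander, loose: amber glass screw jar with a steel cap, 48 mm in diameter, 62 mm high. Origin: centre of its underside.

How it is judged:
By the outcome, as a careful person would: the job done as asked, in the order asked, and still so for the second after the job is handed in, with the robot touching nothing.
It also fails if it takes over 147 s, if anything falls off the work surface, if the arm or the gripper's body presses on something with over 40 N, if the wrist force passes 120 N, or if a joint passes its speed limit or range.

## Working session

There is one attempt and no reset: what is moved stays moved. The work goes in short steps, Python scripts to look and compute and a tool call to move; the robot and the scene stay as the last step left them, time stands still between calls to the robot, and variables do not carry over. Pictures are saved under pics/ and viewed, at most 14 in all, crops included, and the job is handed in when it is done.

```bash
ls; mkdir -p pics
```

Run:
```python
from plant import robot, monitor, get_image
import cv2
for n in("scene","top"):
    d=get_image(n); cv2.imwrite(f"pics/{n}0.png",d["img"][:,:,::-1]); print(n,d["intrinsics"],d["pose"],d.keys())
s=monitor.read_state();print(s)
```

```text
pics
plant.py
scene [[436.57982699   0.         318.56363385]
 [  0.         436.57982699 202.80409341]
 [  0.           0.           1.        ]] [[ 8.35500692e-01 -4.29839502e-01  3.42310671e-01  8.73254506e+02]
 [ 5.49452509e-01  6.60746606e-01 -5.11386217e-01 -5.90660814e+02]
 [-6.36661745e-03  6.15346996e-01  7.88230639e-01  9.34709299e+02]
 [ 0.00000000e+00  0.00000000e+00  0.00000000e+00  1.00000000e+00]] dict_keys(['img', 'intrinsics', 'pose'])
top [[520.29018524   0.         324.17105111]
 [  0.         520.29018524 198.53250982]
 [  0.           0.           1.        ]] [[ 1.35424882e-02  9.89183166e-01 -1.46059115e-01  2.60607407e+02]
 [-9.99726721e-01  1.61784317e-02  1.68742978e-02 -4.68952050e+01]
 [ 1.90547787e-02  1.45790680e-01  9.89131939e-01  1.68756619e+03]
 [ 0.00000000e+00  0.00000000e+00  0.00000000e+00  1.00000000e+00]] dict_keys(['img', 'intrinsics', 'pose'])
{'time': 0.1, 'joint_positions': array([61.36487787, 22.8691605 ,  2.58124371, 88.10426169, -1.0710146 ,
       69.14943069, -2.90616294]), 'qvel': array([-0.00929365, -0.08421707, -0.07482115, -0.23578534, -0.03357541,
        0.00522745,  0.08884662]), 'joint_torque': array([ 4.38152245e-03, -4.76255894e+01,  1.37061931e+00, -2.54947901e+01,
        1.20828924e-02,  4.98091758e-03,  3.32932668e-07]), 'ee_pos': array([ 253.40322297, -598.01356783,  247.37185011]), 'eef_rot': array([-1.79901589e+02,  7.64458995e-03,  2.29674056e+01]), 'ft_force': array([ 0.53123889,  0.23427154, -0.31846795]), 'ft_torque': array([-0.00805674,  0.00166044, -0.03499406]), 'gripper_force': 0.0, 'grip_width': 85.53309174062524}
```

View pics/scene0.png

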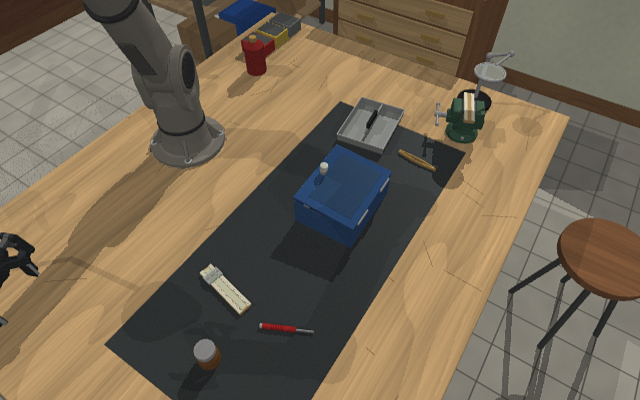

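View pics/top0.png

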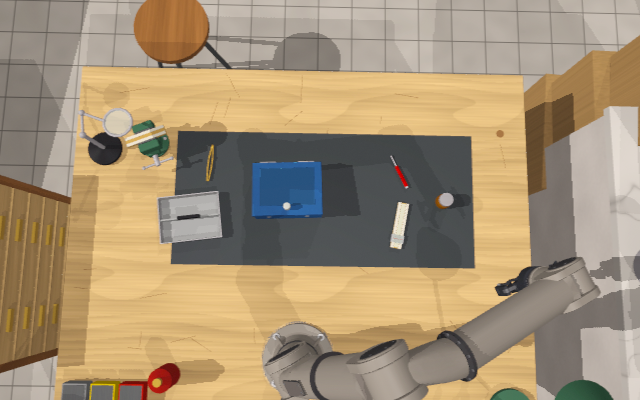

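The scene picture shows the box at about (342,195), with the knob at (323,167) on the robot's side. In the top view the objects are at:

| Object | Pixel (col, row) |
|---|---|
| box | (287,189) |
| knob | (286,206) |
| tray | (191,217) |
| tweezers | (210,162) |
| screwdriver | (400,172) |
| rule | (400,225) |
| jar | (446,200) |

Next I measure each one with colour masks.

Create h.py:
```python
from plant import robot, monitor, get_image
import cv2, numpy as np
from scipy.spatial.transform import Rotation as R
def ray(d,px):
    K=d["intrinsics"];P=d["pose"];px=np.atleast_2d(px).astype(float)
    c=np.c_[(px[:,0]-K[0,2])/K[0,0],-(px[:,1]-K[1,2])/K[1,1],-np.ones(len(px))]
    return P[:3,3],c@P[:3,:3].T
def cast(d,px,z):
    o,v=ray(d,px); return o+v*((z-o[2])/v[:,2])[:,None]
def proj(d,p):
    P=d["pose"];c=(np.atleast_2d(p)-P[:3,3])@P[:3,:3];K=d["intrinsics"]
    return np.c_[K[0,0]*c[:,0]/-c[:,2]+K[0,2],K[1,1]*-c[:,1]/-c[:,2]+K[1,2]]
def tri(a,pa,b,pb):
    o1,v1=ray(a,pa);o2,v2=ray(b,pb);v1=v1[0]/np.linalg.norm(v1);v2=v2[0]/np.linalg.norm(v2)
    t=np.linalg.lstsq(np.c_[v1,-v2],o2-o1,rcond=None)[0]
    p,q=o1+t[0]*v1,o2+t[1]*v2; return (p+q)/2,np.linalg.norm(p-q)
def blobs(d,lo,hi,roi=None,amin=20):
    """HSV mask; roi=(c0,r0,c1,r1); contours, largest first"""
    m=cv2.inRange(cv2.cvtColor(d["img"],cv2.COLOR_RGB2HSV),np.array(lo),np.array(hi))
    if roi:
        k=np.zeros_like(m);c0,r0,c1,r1=roi;k[r0:r1,c0:c1]=255;m&=k
    m=cv2.morphologyEx(m,cv2.MORPH_CLOSE,np.ones((3,3)))
    cs=cv2.findContours(m,cv2.RETR_EXTERNAL,cv2.CHAIN_APPROX_NONE)[0]
    return sorted([c[:,0] for c in cs if cv2.contourArea(c)>=amin],key=lambda c:-cv2.contourArea(c.reshape(-1,1,2)))
def rect(d,c,z):
    w=cast(d,c,z)[:,:2].astype(np.float32); (x,y),(a,b),t=cv2.minAreaRect(w)
    if a<b: a,b,t=b,a,t+90
    return np.round([x,y,a,b,(t+90)%180-90],1)   # centre, long, short, yaw of long axis
def totool(dp,rot=None):
    """world shift -> tool axes"""
    s=monitor.read_state(); return R.from_euler('xyz',s["eef_rot"],degrees=True).inv().apply(dp)
def save(n,img,k=1): cv2.imwrite(f"pics/{n}.png",cv2.resize(img,None,fx=k,fy=k,interpolation=cv2.INTER_CUBIC)[:,:,::-1])
```

Run:
```python
from h import *
t=get_image("top");s=get_image("scene")
for n,lo,hi,roi,z in [("box",(100,100,40),(125,255,255),(240,150,340,230),86),("tray",(0,0,110),(180,60,255),(150,180,230,250),24),
 ("twz",(10,100,90),(35,255,255),(195,135,225,185),8),("rule",(10,10,140),(40,140,255),(380,195,420,255),11),
 ("scr",(0,150,80),(8,255,255),(380,145,420,195),8),("scrall",(0,0,120),(180,255,255),(380,145,420,195),8),("jar",(0,0,100),(180,60,255),(430,185,465,215),62),("knob",(0,0,170),(180,80,255),(270,190,300,220),110)]:
    for c in blobs(t,lo,hi,roi)[:2]: print(n,rect(t,c,z),c.mean(0).round(1),len(c))
kt=blobs(t,(0,0,170),(180,80,255),(270,190,300,220))[0];ks=blobs(s,(0,0,150),(180,90,255),(310,155,335,180))
for k in ks: print("knob s",k.min(0),k.max(0))
print(kt.min(0),kt.max(0))
a=np.hstack([t["img"][125:275,145:345],t["img"][125:275,345:475]]); save("c1",a,2.4)
```

```text
box [523.2  42.2 217.2 176.9 -88.1] [286.6 189.7] 244
tray [440.4 356.5 198.  151.8 -82.6] [189.  216.9] 212
twz [623.8 302.  121.8  19.5  -5.3] [209.6 162.7] 75
rule [ 425.6 -319.2  150.7   38.3  -10.6] [398.8 225.8] 115
scr [ 589.2 -326.9   74.2   12.    26.1] [400.7 175.5] 44
scrall [ 602.6 -320.4  118.6   12.    26.1] [398.7 171.8] 65
jar [ 505.5 -461.1   45.    38.5  -89.1] [446.1 199.2] 39
knob [470.1  42.5  18.4  15.4 -89.1] [286.1 205.5] 18
knob s [321 162] [327 167]
[283 203] [289 208]
```

View pics/c1.png

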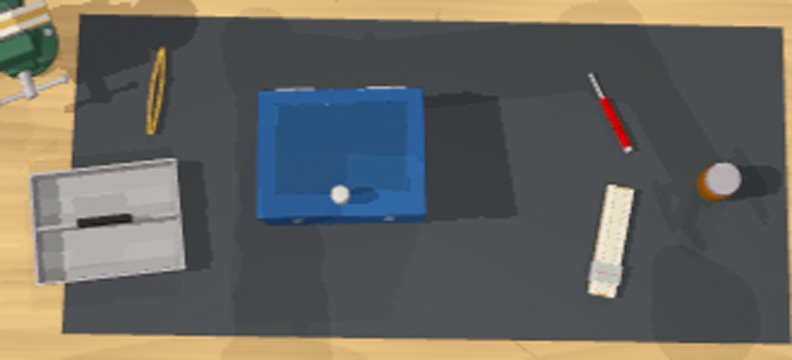

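The crop shows the box upright at (340,155) with the knob at (340,193), the tray's grip bar at (105,220), the rule's cursor at (605,272) on the robot side, and the screwdriver's blade pointing away. All sizes match the given ones. Now I move above the knob.

Careful with the scale: shifts go in shares of 600 mm and turns go in shares of 2 rad. That gives: -253 mm / 600 = -0.4217, 222 mm / 600 = 0.37, 21 degrees / 114.5916 = 0.1833.

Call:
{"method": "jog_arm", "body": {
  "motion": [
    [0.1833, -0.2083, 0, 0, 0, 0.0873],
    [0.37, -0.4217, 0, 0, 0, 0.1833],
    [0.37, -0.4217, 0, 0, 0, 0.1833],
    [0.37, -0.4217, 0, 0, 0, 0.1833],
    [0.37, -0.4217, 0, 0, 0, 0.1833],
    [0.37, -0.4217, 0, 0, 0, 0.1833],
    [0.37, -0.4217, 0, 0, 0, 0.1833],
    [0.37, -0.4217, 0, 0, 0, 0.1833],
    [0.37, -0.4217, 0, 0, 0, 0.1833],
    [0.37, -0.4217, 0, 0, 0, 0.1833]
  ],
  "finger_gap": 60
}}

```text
refused: motion[0]: [0.1833, -0.2083, 0, 0, 0, 0.0873] is not of type 'number' (schema: type "number"). Nothing was moved.
```

Refused on format, not on reach. It needs one flat list, 6 numbers to a row, no inner brackets.

Call:
{"method": "jog_arm", "body": {
  "motion": [0.1833, -0.2083, 0, 0, 0, 0.0873, 0.37, -0.4217, 0, 0, 0, 0.1833, 0.37, -0.4217, 0, 0, 0, 0.1833, 0.37, -0.4217, 0, 0, 0, 0.1833, 0.37, -0.4217, 0, 0, 0, 0.1833, 0.37, -0.4217, 0, 0, 0, 0.1833, 0.37, -0.4217, 0, 0, 0, 0.1833, 0.37, -0.4217, 0, 0, 0, 0.1833, 0.37, -0.4217, 0, 0, 0, 0.1833, 0.37, -0.4217, 0, 0, 0, 0.1833],
  "finger_gap": 60
}}

```text
time: 1.03
ee_pos: [360.4, -276.4, 248.5]
eef_rot: [180.0, -0.0, 2.3]
ft_force: [0.0, -0.9, -0.4]
grip_width: 59.9
gripper_force: 0.0
```

Call:
{"method": "jog_arm", "body": {
  "motion": [0.15, -0.5267, -0.0333, 0, 0, 0, 0.15, -0.5267, -0.0333, 0, 0, 0, 0.15, -0.5267, -0.0333, 0, 0, 0, 0.15, -0.5267, -0.0333, 0, 0, 0, 0.15, -0.5267, -0.0333, 0, 0, 0, 0.15, -0.5267, -0.0333, 0, 0, 0, 0.15, -0.5267, -0.0333, 0, 0, 0, 0.15, -0.5267, -0.0333, 0, 0, 0, 0.15, -0.5267, -0.0333, 0, 0, 0, 0.15, -0.5267, -0.0333, 0, 0, 0]
}}

```text
time: 1.87
ee_pos: [439.3, 40.4, 268.5]
eef_rot: [180.0, -0.0, 2.1]
ft_force: [-0.2, -0.4, -0.6]
grip_width: 60.0
gripper_force: 0.0
```

Run:
```python
from h import *
w=get_image("wrist");save("w1",w["img"]);print(w["pose"].round(3),w["intrinsics"])
s=get_image("scene")
t=get_image("top")
print(tri(t,[286.3,205.3],s,[324,165]))
```

```text
[[ 3.60000e-02  9.44000e-01  3.28000e-01  5.23725e+02]
 [-9.99000e-01  3.40000e-02  1.30000e-02  4.44230e+01]
 [ 1.00000e-03 -3.28000e-01  9.45000e-01  3.94546e+02]
 [ 0.00000e+00  0.00000e+00  0.00000e+00  1.00000e+00]] [[324.21215574   0.         319.69108157]
 [  0.         324.21215574 203.21270997]
 [  0.           0.           1.        ]]
(array([468.3206984 ,  40.59249652, 128.3904959 ]), np.float64(0.010552536021349179))
```

View pics/w1.png

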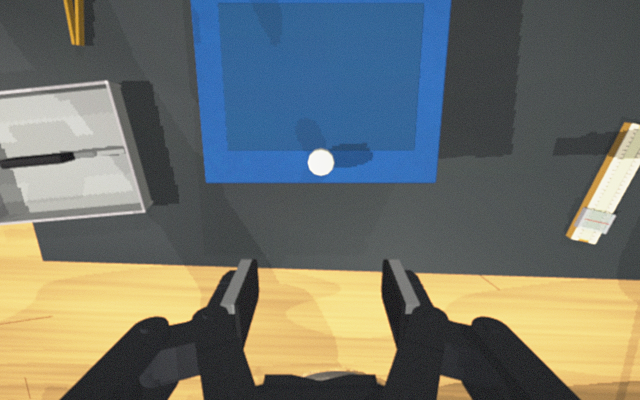

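The wrist view shows the knob at (320,162) and the lid's front edge from (205,182) to (437,182). That edge is about 232 px wide, which puts it near z = 103, so the lid is ajar by about 0.1 rad. I'll refine this.

Run:
```python
from h import *
w=get_image("wrist");s=get_image("scene")
k=blobs(w,(0,0,200),(180,60,255),(295,140,345,182))[0]
(c,r)=cv2.minEnclosingCircle(k); print(c,r, "diam@130",2*r/324*280)
for z in(116,122,130):print(z,cast(w,c,z).round(1))
ks=blobs(s,(0,0,140),(180,90,255),(310,155,335,185));print([ (q.min(0),q.max(0)) for q in ks])
b=blobs(w,(100,120,60),(125,255,255),(150,0,500,200))[0]
m=np.zeros((400,640),np.uint8);cv2.drawContours(m,[b.reshape(-1,1,2)],-1,255,-1)
for row in (60,100,140,170,176,180):
    x=np.where(m[row])[0]; print(row,x.min(),x.max(),cast(w,[[x.min(),row],[x.max()+1,row]],86).round(1)[:,:2].tolist())
for col in(220,270,370,420):
    print(col,np.where(m[:,col])[0].max(), cast(w,[col,np.where(m[:,col])[0].max()+.5],102).round(1))
```

```text
(316.5, 160.9736785888672) 12.983418464660645 diam@130 22.44047635867272
116 [[464.8  41.6 116. ]]
122 [[466.   41.6 122. ]]
130 [[467.7  41.6 130. ]]
[(array([320, 162], dtype=int32), array([327, 168], dtype=int32))]
60 191 442 [[544.4, 153.3], [550.8, -66.2]]
100 194 439 [[511.1, 153.9], [517.7, -68.7]]
140 198 436 [[475.2, 153.7], [481.8, -71.3]]
170 201 433 [[446.4, 153.5], [452.9, -72.7]]
176 201 433 [[440.3, 154.1], [446.9, -73.5]]
180 202 432 [[436.3, 153.4], [442.9, -73.1]]
220 182 [[438.9 131.1 102. ]]
270 182 [[440.2  84.5 102. ]]
370 181 [[443.9  -8.7 102. ]]
420 180 [[446.2 -55.2 102. ]]
```

The knob point is about (467, 41.6, 122) with the lid near 0.1 rad. The hinge is then at about (609.4, 46.8) and the box yaw is 2.1°, which agrees with the top view.

Run:
```python
from h import *
s=monitor.read_state();print(s["ee_pos"],s["eef_rot"]); print(totool(np.array([467,41.6,123])-s["ee_pos"]))
```

```text
[438.31192064  37.80031334 268.00906641] [1.79971296e+02 3.38568798e-02 1.73692300e+00]
[ 28.875751    -3.00103301 144.99054335]
```

Scaled: 144 mm / 600 = 0.24, 130 mm / 600 = 0.2167.

Call:
{"method": "jog_arm", "body": {
  "motion": [0.0483, -0.005, 0.0583, 0, 0, 0, 0.0483, -0.005, 0.1167, 0, 0, 0, 0.0483, -0.005, 0.175, 0, 0, 0, 0.0483, -0.005, 0.2167, 0, 0, 0, 0.0483, -0.005, 0.24, 0, 0, 0, 0.0483, -0.005, 0.24, 0, 0, 0, 0.0483, -0.005, 0.24, 0, 0, 0, 0.0483, -0.005, 0.24, 0, 0, 0],
  "finger_gap": 48
}}

```text
time: 2.78
ee_pos: [468.3, 43.4, 125.4]
eef_rot: [180.0, -0.1, 1.9]
ft_force: [0.2, -0.4, 0.2]
grip_width: 48.3
gripper_force: 0.0
```

Call:
{"method": "jog_arm", "body": {
  "motion": [0, 0, 0, 0, 0, 0, 0, 0, 0, 0, 0, 0, 0, 0, 0, 0, 0, 0, 0, 0, 0, 0, 0, 0, 0, 0, 0, 0, 0, 0, 0, 0, 0, 0, 0, 0, 0, 0, 0, 0, 0, 0, 0, 0, 0, 0, 0, 0],
  "finger_gap": 10,
  "force": 40
}}

```text
time: 3.45
ee_pos: [468.3, 40.8, 125.4]
eef_rot: [179.7, -0.1, 1.9]
ft_force: [0.7, -6.4, 1.0]
grip_width: 20.2
gripper_force: 39.0
```

```bash
python3 -c "
from h import *
s=monitor.read_state();print(s)
save('w2',get_image('wrist')['img'])"
```

```text
{'time': 3.45, 'joint_positions': array([  13.35470872,   13.98360735,  -26.85853116,  118.99232748,
          8.71678163,   48.73981464, -106.6951429 ]), 'qvel': array([ 0.0809851 ,  0.00652806, -0.03065211,  0.01077857, -0.01419497,
        0.0403168 ,  0.08370122]), 'joint_torque': array([ -2.96274327, -31.27456069,  -5.14589176, -20.02005637,
        -1.57494474,  -0.46852517,  -0.07120522]), 'ee_pos': array([468.29720543,  40.81341096, 125.39231472]), 'eef_rot': array([ 1.79744695e+02, -1.22808586e-01,  1.88602974e+00]), 'ft_force': array([ 0.73962537, -6.3558634 ,  1.00489358]), 'ft_torque': array([-1.39129008, -0.17100969,  0.01064286]), 'gripper_force': 39.00372505187988, 'grip_width': 20.245518761315168}
```

View pics/w2.png

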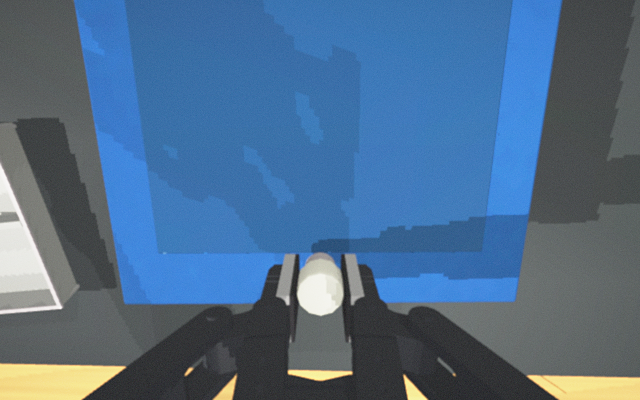

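The knob is pinched between the pads at (320,285), with an opening of 20 mm. Now I swing the lid along its arc.

Scaled: -92.3 mm / 600 = -0.1538, 79.7 mm / 600 = 0.1328.

Call:
{"method": "jog_arm", "body": {
  "motion": [0.0042, 0, -0.0133, 0, 0, 0, 0.0128, 0, -0.0338, 0, 0, 0, 0.0217, 0, -0.0517, 0, 0, 0, 0.0345, 0, -0.0713, 0, 0, 0, 0.0467, 0, -0.0883, 0, 0, 0, 0.0623, 0, -0.1043, 0, 0, 0, 0.0783, 0, -0.12, 0, 0, 0, 0.0953, 0, -0.1322, 0, 0, 0, 0.1133, 0, -0.1433, 0, 0, 0, 0.1328, 0, -0.1538, 0, 0, 0]
}}

```text
time: 4.33
ee_pos: [543.6, 43.6, 215.3]
eef_rot: [179.7, 0.5, 1.9]
ft_force: [-2.5, -4.6, -7.4]
grip_width: 20.1
gripper_force: 39.3
```

Call:
{"method": "jog_arm", "body": {
  "motion": [0.02, 0, -0.0083, 0, 0, 0, 0.0405, 0, -0.0147, 0, 0, 0, 0.0617, 0, -0.0192, 0, 0, 0, 0.083, 0, -0.0222, 0, 0, 0, 0.1047, 0, -0.0232, 0, 0, 0, 0.1263, 0, -0.0222, 0, 0, 0, 0.1477, 0, -0.0192, 0, 0, 0, 0.1688, 0, -0.0147, 0, 0, 0, 0.1688, 0, -0.0147, 0, 0, 0, 0.1688, 0, -0.0147, 0, 0, 0]
}}

```text
time: 5.17
ee_pos: [649.9, 47.5, 226.4]
eef_rot: [179.8, -0.2, 1.8]
ft_force: [2.7, -3.9, 0.4]
grip_width: 18.3
gripper_force: 38.9
```

```bash
python3 -c "
from h import *
save('w3',get_image('scene')['img'][80:330,200:520],2)"
```

```text
(no output)
```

View pics/w3.png

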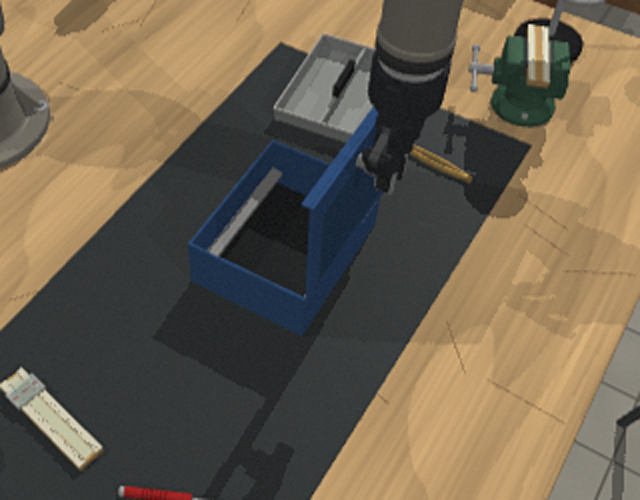

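The lid is at about upright and still held at the knob. I continue past upright.

Scaled: 36 mm / 600 = 0.06, 28 mm / 600 = 0.0467.

Call:
{"method": "jog_arm", "body": {
  "motion": [0.0167, 0, 0.005, 0, 0, 0, 0.0317, 0, 0.0108, 0, 0, 0, 0.0467, 0, 0.0175, 0, 0, 0, 0.06, 0, 0.025, 0, 0, 0, 0.06, 0, 0.025, 0, 0, 0, 0.06, 0, 0.025, 0, 0, 0, 0.06, 0, 0.025, 0, 0, 0, 0.06, 0, 0.025, 0, 0, 0]
}}

```text
time: 5.88
ee_pos: [683.6, 52.2, 210.6]
eef_rot: [-180.0, 0.0, 2.0]
ft_force: [0.0, 0.3, 0.4]
grip_width: 9.6
gripper_force: 0.0
```

```bash
python3 -c "
from h import *
w=get_image('wrist')['img'];s=get_image('scene')['img'][80:250,300:480]
a=cv2.resize(w,(480,300));b=cv2.resize(s,(318,300));save('w4',np.hstack([a,b]))"
```

```text
(no output)
```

View pics/w4.png

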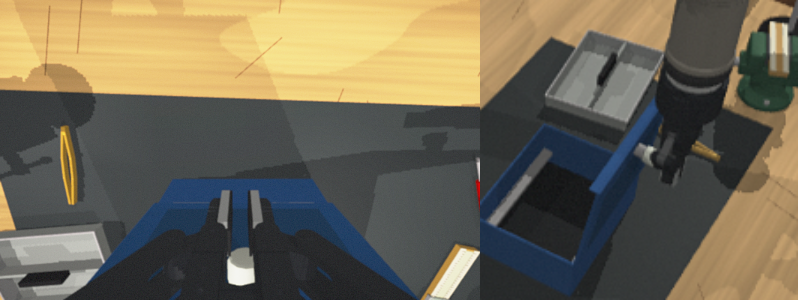

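The picture shows the fingers have slipped past the knob, which is at (240,265), and the lid is barely past upright. I raise out, come round to the inside and push the lid's front edge back with closed fingers.

Call:
{"method": "jog_arm", "body": {
  "motion": [0, 0, -0.0667, 0, 0, 0, 0, 0, -0.1333, 0, 0, 0, 0, 0, -0.1667, 0, 0, 0, -0.0667, 0, -0.1667, 0, 0, 0, -0.1333, 0, -0.1667, 0, 0, 0, -0.1833, 0, -0.1667, 0, 0, 0, -0.1833, 0, -0.1667, 0, 0, 0, -0.1833, 0, -0.1, 0, 0, 0, -0.1833, 0, -0.0333, 0, 0, 0, -0.1833, 0, -0.0333, 0, 0, 0],
  "finger_gap": 0
}}

```text
time: 6.82
ee_pos: [569.2, 46.4, 223.5]
eef_rot: [179.9, 0.8, 2.0]
ft_force: [-0.5, -0.5, -1.1]
grip_width: -0.1
gripper_force: 0.0
```

Call:
{"method": "jog_arm", "body": {
  "motion": [0.0167, 0, 0, 0, 0, 0, 0.0333, 0, 0, 0, 0, 0, 0.05, 0, 0, 0, 0, 0, 0.0633, 0, 0, 0, 0, 0, 0.0767, 0, 0, 0, 0, 0, 0.0867, 0, 0, 0, 0, 0, 0.0967, 0, 0, 0, 0, 0, 0.1033, 0, 0, 0, 0, 0, 0.1033, 0, 0, 0, 0, 0, 0.1033, 0, 0, 0, 0, 0]
}}

```text
time: 7.65
ee_pos: [636.6, 49.8, 230.2]
eef_rot: [180.0, -0.0, 2.0]
ft_force: [-0.9, -0.8, -0.2]
grip_width: -0.1
gripper_force: 0.5
```

```bash
python3 -c "
from h import *
s=get_image('scene')['img'][80:280,260:500];t=get_image('top')['img'][130:240,220:360]
a=cv2.resize(s,(420,350));b=cv2.resize(t,(380,350));save('w5',np.hstack([a,b]))"
```

```text
(no output)
```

View pics/w5.png

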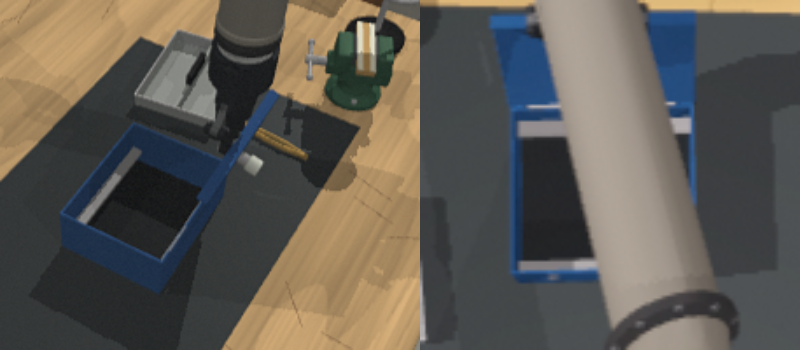

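The lid now stands at about 107°, with the edge at (275,100) in the left crop, and it stays there. Next is the slide rule: I go above it to measure it.

Scaled: 361 mm / 600 = 0.6017, -224 mm / 600 = -0.3733, 12.5 degrees / 114.5916 = 0.1091.

Call:
{"method": "jog_arm", "body": {
  "motion": [-0.0333, 0.0167, -0.05, 0, 0, 0, -0.0667, 0.0667, -0.0667, 0, 0, 0.0349, -0.3733, 0.6017, -0.0167, 0, 0, 0.1091, -0.3733, 0.6017, -0.0167, 0, 0, 0.1091, -0.3733, 0.6017, -0.0167, 0, 0, 0.1091, -0.3733, 0.6017, -0.0167, 0, 0, 0.1091, -0.3733, 0.6017, -0.0167, 0, 0, 0.1091, -0.3733, 0.6017, -0.0167, 0, 0, 0.1091, -0.3733, 0.6017, -0.0167, 0, 0, 0.1091, -0.3733, 0.6017, -0.0167, 0, 0, 0.1091],
  "finger_gap": 60
}}

```text
time: 8.58
ee_pos: [441.8, -287.6, 244.6]
eef_rot: [179.9, -0.2, -10.5]
ft_force: [1.0, 0.1, -0.8]
grip_width: 59.6
gripper_force: 0.0
```

Call:
{"method": "jog_arm", "body": {
  "motion": [0, 0, 0.0667, 0, 0, 0, 0, 0, 0.0667, 0, 0, 0, 0, 0, 0.0667, 0, 0, 0, 0, 0, 0.0667, 0, 0, 0, 0, 0, 0.0667, 0, 0, 0, 0, 0, 0.0667, 0, 0, 0]
}}

```text
time: 9.08
ee_pos: [444.2, -284.9, 205.4]
eef_rot: [179.9, -0.2, -10.4]
ft_force: [0.8, 0.6, 0.5]
grip_width: 60.1
gripper_force: 0.0
```

Create m.py:
```python
import sys
from h import *
w=get_image("wrist");s=monitor.read_state();print(s["ee_pos"].round(1),s["eef_rot"].round(1),s["joint_positions"].round(0))
def show(lo,hi,roi,z,n=2):
    for c in blobs(w,lo,hi,roi,60)[:n]: print(rect(w,c,z),c.min(0),c.max(0))
```

Run:
```python
from m import *
show((10,10,140),(45,140,255),(0,0,640,260),11)
save("w6",w["img"])
```

```text
[ 443.9 -284.9  205.1] [179.9  -0.2 -10.4] [ 39.  13. -13. 108.   3.  60. -75.]
[ 420.  -570.8  272.1   59.5    7.4] [583   0] [639 259]
[ 425.  -318.8  151.3   37.3  -10.7] [337 115] [378 256]
```

View pics/w6.png

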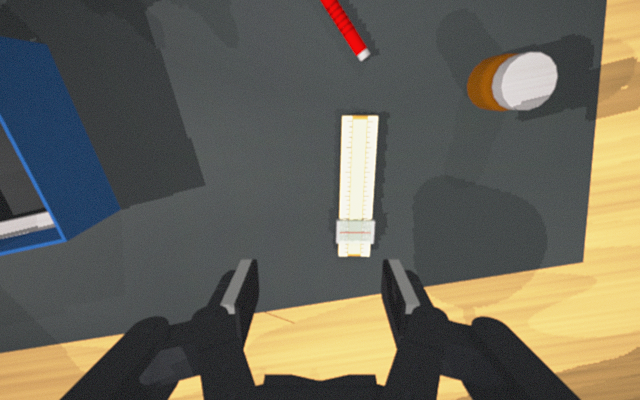

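The rule is at (340–378, 115–256), centre (425, -318.8) and yaw -10.7°, which matches the top view. I grasp it there.

Run:
```python
from h import *
s=monitor.read_state(); print(totool(np.array([425,-318.8,19])-s["ee_pos"]),robot.nose_length)
```

```text
[-13.03014646  36.57150217 186.06245288] 17.0
```

Scaled: 185.5 mm / 600 = 0.3092, 180 mm / 600 = 0.3, 0.3 degrees / 114.5916 = 0.0026.

Call:
{"method": "jog_arm", "body": {
  "motion": [-0.0217, 0.0608, 0.06, 0, 0, 0.0026, -0.0217, 0.0608, 0.12, 0, 0, 0.0026, -0.0217, 0.0608, 0.18, 0, 0, 0.0026, -0.0217, 0.0608, 0.24, 0, 0, 0.0026, -0.0217, 0.0608, 0.2833, 0, 0, 0.0026, -0.0217, 0.0608, 0.3, 0, 0, 0.0026, -0.0217, 0.0608, 0.3092, 0, 0, 0.0026, -0.0217, 0.0608, 0.3092, 0, 0, 0.0026, -0.0217, 0.0608, 0.3092, 0, 0, 0.0026, -0.0217, 0.0608, 0.3092, 0, 0, 0.0026],
  "finger_gap": 55
}}

```text
time: 9.97
ee_pos: [424.5, -319.8, 19.9]
eef_rot: [179.9, -0.2, -10.8]
ft_force: [-0.2, -0.6, -0.1]
grip_width: 54.8
gripper_force: 0.0
```

Call:
{"method": "jog_arm", "body": {
  "motion": [0, 0, 0, 0, 0, 0, 0, 0, 0, 0, 0, 0, 0, 0, 0, 0, 0, 0, 0, 0, 0, 0, 0, 0, 0, 0, 0, 0, 0, 0, 0, 0, 0, 0, 0, 0, 0, 0, 0, 0, 0, 0],
  "finger_gap": 20,
  "force": 40
}}

```text
time: 10.55
ee_pos: [423.9, -319.6, 19.5]
eef_rot: [179.9, -0.1, -10.8]
ft_force: [-0.9, 0.5, 6.4]
grip_width: 32.8
gripper_force: 40.2
```

Gripped at 32.8 mm. I lift, carry it to the box and turn it.

Scaled: -376 mm / 600 = -0.6267, -180 mm / 600 = -0.3, -70 degrees / 114.5916 = -0.6109.

Call:
{"method": "jog_arm", "body": {
  "motion": [0, 0, -0.05, 0, 0, 0, 0, 0, -0.1167, 0, 0, -0.0611, 0, -0.0333, -0.1833, 0, 0, -0.1222, 0.055, -0.6267, -0.3, 0, 0, -0.6109, 0.055, -0.6267, -0.3, 0, 0, -0.6109, 0.055, -0.6267, -0.3, 0, 0, -0.6109, 0.055, -0.6267, -0.3, 0, 0, -0.6109, 0.055, -0.6267, -0.3, 0, 0, -0.6109, 0.055, -0.6267, -0.3, 0, 0, -0.6109, 0.055, -0.6267, -0.3, 0, 0, -0.6109]
}}

```text
time: 11.38
ee_pos: [505.7, -24.2, 184.1]
eef_rot: [179.9, 0.0, 53.6]
ft_force: [1.1, -0.3, -1.2]
grip_width: 32.7
gripper_force: 40.5
```

Run:
```python
from m import *
```

```text
[509.3 -13.3 186.6] [179.9  -0.6  54.5] [ 26.  14. -34. 111.   9.  57. -47.]
```

Scaled: 57 mm / 600 = 0.095, -19 mm / 600 = -0.0317, -37.5 degrees / 114.5916 = -0.3272.

Call:
{"method": "jog_arm", "body": {
  "motion": [0.095, -0.0317, 0, 0, 0, -0.3272, 0.095, -0.0317, 0, 0, 0, -0.3272, 0.095, -0.0317, 0, 0, 0, -0.3272, 0.095, -0.0317, 0, 0, 0, -0.3272, 0.095, -0.0317, 0, 0, 0, -0.3272, 0.095, -0.0317, 0, 0, 0, -0.3272, 0.095, -0.0317, 0, 0, 0, -0.3272, 0.095, -0.0317, 0, 0, 0, -0.3272, 0.095, -0.0317, 0, 0, 0, -0.3272, 0.095, -0.0317, 0, 0, 0, -0.3272]
}}

```text
time: 12.27
ee_pos: [524.5, 31.0, 183.2]
eef_rot: [180.0, 0.0, 90.7]
ft_force: [0.5, -0.1, -1.0]
grip_width: 32.4
gripper_force: 40.5
```

Run:
```python
from m import *
save("w7",w["img"])
print(totool(np.array([526.4,43.8,0])-s["ee_pos"]))
```

```text
[524.5  31.  183.2] [180.    0.   90.8] [ 26.  17. -41. 108.  13.  59. -19.]
[ 12.78732967   2.03662706 183.20009282]
```

View pics/w7.png

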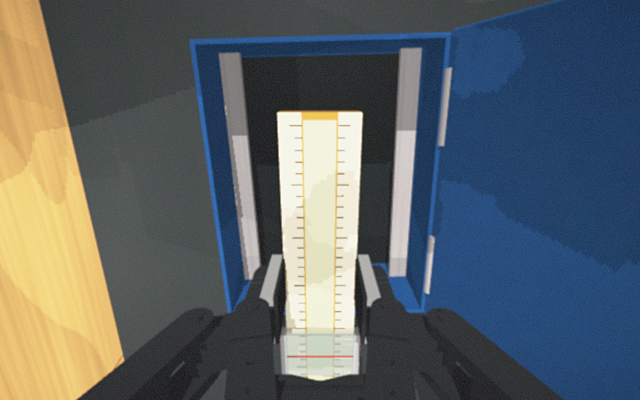

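The wrist view shows the box rim from (191,42) to (447,35) at the far end, with the rule hanging level between the ledges at (230–250) and (390–410). I check the box centre from the rim.

Run:
```python
from m import *
from scipy import stats
h=cv2.cvtColor(w["img"],cv2.COLOR_RGB2HSV);m=cv2.inRange(h,np.array((100,120,110)),np.array((125,255,255)))
L=[]
for r in range(60,250,15):
    c=np.where(m[r,170:260])[0]
    if len(c): L.append(cast(w,[170+c.min(),r],80)[0])
L=np.array(L);print(L.round(1)[:,:2].tolist())
T=np.array([cast(w,[c,np.where(m[20:90,c])[0].min()+20],80)[0] for c in range(200,440,30)]);print(T.round(1)[:,:2].tolist())
print(cast(w,[[191,42],[447,35]],80))
```

```text
[524.5  31.1 183.2] [180.    0.   90.8] [ 26.  17. -41. 108.  13.  59. -19.]
[[439.9, 134.2], [440.2, 125.1], [440.4, 115.8], [440.7, 106.2], [441.0, 96.3], [442.0, 86.2], [442.3, 75.7], [442.6, 64.9], [442.9, 53.7], [443.2, 42.2], [443.6, 30.4], [443.9, 18.1], [445.1, 5.4]]
[[446.5, 146.5], [465.6, 147.3], [484.7, 148.1], [503.7, 148.4], [522.8, 149.2], [541.8, 150.0], [560.8, 150.8], [579.7, 151.6]]
[[440.52639915 144.72604816  80.        ]
 [603.29685423 150.74803085  80.        ]]
```

Box centre is (526.1, 43.5), yaw 2.1°. I lower the rule.

Scaled: 160 mm / 600 = 0.2667, 12.6 mm / 600 = 0.021, -1.3 degrees / 114.5916 = -0.0113.

Call:
{"method": "jog_arm", "body": {
  "motion": [0.021, 0.0028, 0, 0, 0, -0.0113, 0.021, 0.0028, 0.05, 0, 0, -0.0113, 0.021, 0.0028, 0.1, 0, 0, -0.0113, 0.021, 0.0028, 0.15, 0, 0, -0.0113, 0.021, 0.0028, 0.1917, 0, 0, -0.0113, 0.021, 0.0028, 0.23, 0, 0, -0.0113, 0.021, 0.0028, 0.25, 0, 0, -0.0113, 0.021, 0.0028, 0.26, 0, 0, -0.0113, 0.021, 0.0028, 0.265, 0, 0, -0.0113, 0.021, 0.0028, 0.2667, 0, 0, -0.0113]
}}

```text
time: 13.2
ee_pos: [526.8, 44.3, 23.6]
eef_rot: [179.9, -0.0, 92.1]
ft_force: [-0.1, 0.1, -1.1]
grip_width: 32.4
gripper_force: 40.5
```

Call:
{"method": "jog_arm", "body": {
  "motion": [0, 0, 0.0008, 0, 0, 0, 0, 0, 0.0008, 0, 0, 0, 0, 0, 0.0008, 0, 0, 0]
}}

```text
time: 13.45
ee_pos: [526.9, 43.8, 23.6]
eef_rot: [179.9, 0.0, 92.1]
ft_force: [0.4, 0.7, -0.7]
grip_width: 32.6
gripper_force: 40.5
```

Scaled: 1.6 mm / 600 = 0.0027, 1.2 mm / 600 = 0.002.

Call:
{"method": "jog_arm", "body": {
  "motion": [0, 0, 0.001, 0, 0, 0, 0, 0, 0.002, 0, 0, 0, 0, 0, 0.0027, 0, 0, 0, 0, 0, 0.0027, 0, 0, 0]
}}

```text
time: 13.78
ee_pos: [526.7, 43.7, 22.5]
eef_rot: [179.9, 0.1, 92.1]
ft_force: [-2.4, -0.4, 9.6]
grip_width: 32.9
gripper_force: 41.6
```

Call:
{"method": "jog_arm", "body": {
  "motion": [0, 0, 0, 0, 0, 0, 0, 0, 0, 0, 0, 0, 0, 0, 0, 0, 0, 0, 0, 0, 0, 0, 0, 0, 0, 0, 0, 0, 0, 0],
  "finger_gap": 50
}}

```text
time: 14.2
ee_pos: [526.0, 43.7, 20.9]
eef_rot: [-180.0, 0.0, 92.1]
ft_force: [0.1, 0.6, -1.0]
grip_width: 49.9
gripper_force: 0.0
```

Call:
{"method": "jog_arm", "body": {
  "motion": [0, 0, -0.025, 0, 0, 0, 0, 0, -0.0667, 0, 0, 0, 0, 0, -0.1333, 0, 0, 0, 0, 0, -0.2, 0, 0, 0, 0, 0, -0.2667, 0, 0, 0, 0, 0, -0.2667, 0, 0, 0, 0, 0, -0.2667, 0, 0, 0]
}}

```text
time: 14.78
ee_pos: [527.8, 44.0, 183.6]
eef_rot: [179.7, 0.0, 92.1]
ft_force: [-0.1, 0.2, -0.3]
grip_width: 50.0
gripper_force: 0.0
```

Run:
```python
from m import *
show((10,10,120),(45,140,255),(150,20,500,300),14)
save("w8",w["img"])
```

```text
[526.2  43.6 181.6] [179.9   0.   92.1] [ 26.  18. -42. 108.  14.  59. -20.]
[526.2  45.9 151.2  36.2 -88.1] [298 100] [337 255]
[450.4  62.1  53.6  16.2 -87.6] [226 135] [247 192]
```

View pics/w8.png

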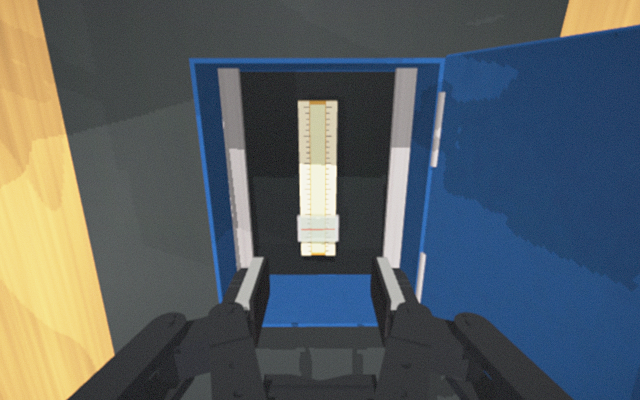

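The rule lies flat between the ledges, at (298–337, 100–255). Now the tray.

Scaled: 305 mm / 600 = 0.5083, -75 mm / 600 = -0.125, -5 degrees / 114.5916 = -0.0436.

Call:
{"method": "jog_arm", "body": {
  "motion": [0.5083, -0.125, -0.05, 0, 0, -0.0436, 0.5083, -0.125, -0.05, 0, 0, -0.0436, 0.5083, -0.125, -0.05, 0, 0, -0.0436, 0.5083, -0.125, -0.05, 0, 0, -0.0436, 0.5083, -0.125, -0.05, 0, 0, -0.0436, 0.5083, -0.125, -0.05, 0, 0, -0.0436, 0.5083, -0.125, -0.05, 0, 0, -0.0436, 0.5083, -0.125, -0.05, 0, 0, -0.0436, 0.5083, -0.125, -0.05, 0, 0, -0.0436, 0.5083, -0.125, -0.05, 0, 0, -0.0436],
  "finger_gap": 30
}}

```text
time: 15.67
ee_pos: [438.1, 346.6, 209.1]
eef_rot: [-179.8, 0.1, 97.3]
ft_force: [-0.2, -0.9, -0.9]
grip_width: 30.1
gripper_force: 0.0
```

Call:
{"method": "jog_arm", "body": {
  "motion": [0, 0, 0, 0, 0, 0, 0, 0, 0, 0, 0, 0, 0, 0, 0, 0, 0, 0]
}}

```text
time: 15.92
ee_pos: [440.7, 343.7, 210.1]
eef_rot: [-179.9, 0.1, 96.9]
ft_force: [0.5, -0.6, 0.4]
grip_width: 30.3
gripper_force: 0.0
```

Run:
```python
from m import *
show((0,0,0),(180,120,55),(200,60,440,260),46,3)
show((0,0,110),(180,50,255),(100,0,540,300),26,2)
save("w9",w["img"])
```

```text
[440.7 344.1 210.4] [-1.80e+02  1.00e-01  9.69e+01] [ -3.  21. -49. 102.  18.  65. -51.]
[438.5 358.7  69.4   7.6 -82.9] [316 133] [324 207]
[442.1 330.6 249.6 152.1 -82.6] [234  58] [404 299]
```

View pics/w9.png

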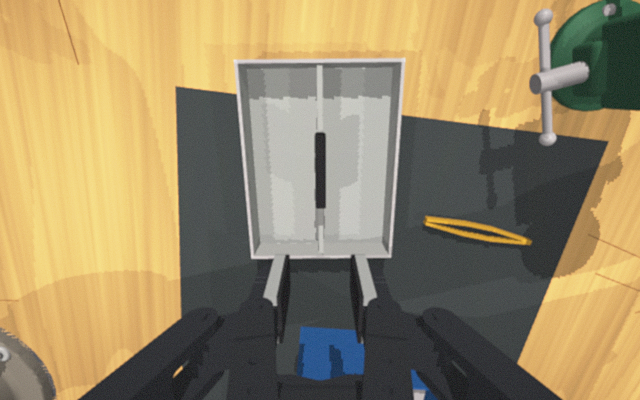

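The grip bar is at (316–325, 133–207), centre (438.7, 358.7) and yaw 97.1°; its 69 mm length matches. I grasp it.

Careful with the scale: shifts go in shares of 600 mm and turns go in shares of 2 rad. That gives: 174 mm / 600 = 0.29, 167 mm / 600 = 0.2783.

Call:
{"method": "jog_arm", "body": {
  "motion": [0.0245, -0.0005, 0.0667, 0, 0, 0, 0.0245, -0.0005, 0.1333, 0, 0, 0, 0.0245, -0.0005, 0.2, 0, 0, 0, 0.0245, -0.0005, 0.25, 0, 0, 0, 0.0245, -0.0005, 0.2783, 0, 0, 0, 0.0245, -0.0005, 0.29, 0, 0, 0, 0.0245, -0.0005, 0.29, 0, 0, 0, 0.0245, -0.0005, 0.29, 0, 0, 0]
}}

```text
time: 16.63
ee_pos: [438.6, 360.5, 37.8]
eef_rot: [179.9, -0.0, 97.1]
ft_force: [-0.4, 0.7, -0.2]
grip_width: 29.6
gripper_force: 0.0
```

Call:
{"method": "jog_arm", "body": {
  "motion": [0, 0, 0, 0, 0, 0, 0, 0, 0, 0, 0, 0, 0, 0, 0, 0, 0, 0, 0, 0, 0, 0, 0, 0, 0, 0, 0, 0, 0, 0, 0, 0, 0, 0, 0, 0],
  "finger_gap": 0,
  "force": 70
}}

```text
time: 17.13
ee_pos: [439.0, 361.3, 39.0]
eef_rot: [179.8, -0.1, 97.1]
ft_force: [0.6, -0.7, 7.0]
grip_width: 8.3
gripper_force: 71.0
```

Call:
{"method": "jog_arm", "body": {
  "motion": [0, 0, -0.025, 0, 0, 0, 0, 0, -0.0667, 0, 0, 0, 0, 0, -0.125, 0, 0, 0, 0, 0, -0.1833, 0, 0, 0, 0, 0, -0.2333, 0, 0, 0, 0, 0, -0.2667, 0, 0, 0, 0, 0, -0.2667, 0, 0, 0, 0, 0, -0.2667, 0, 0, 0]
}}

```text
time: 17.8
ee_pos: [437.9, 360.4, 198.0]
eef_rot: [179.9, -0.0, 97.1]
ft_force: [-0.0, -0.3, -3.8]
grip_width: 8.5
gripper_force: 69.8
```

Run:
```python
from m import *
print(totool(np.array([526.1,43.5,0])-s["ee_pos"]))
```

```text
[437.3 359.4 196.4] [-1.80e+02  1.00e-01  9.71e+01] [ -5.  23. -49. 102.  19.  64. -53.]
[-324.1455569    49.27889288  196.85087568]
```

Lifted (4 N, matching its mass). I carry it over the box.

Scaled: -322 mm / 600 = -0.5367, 49 mm / 600 = 0.0817, 5 degrees / 114.5916 = 0.0436.

Call:
{"method": "jog_arm", "body": {
  "motion": [-0.5367, 0.0817, 0, 0, 0, 0.0436, -0.5367, 0.0817, 0, 0, 0, 0.0436, -0.5367, 0.0817, 0, 0, 0, 0.0436, -0.5367, 0.0817, 0, 0, 0, 0.0436, -0.5367, 0.0817, 0, 0, 0, 0.0436, -0.5367, 0.0817, 0, 0, 0, 0.0436, -0.5367, 0.0817, 0, 0, 0, 0.0436, -0.5367, 0.0817, 0, 0, 0, 0.0436, -0.5367, 0.0817, 0, 0, 0, 0.0436, -0.5367, 0.0817, 0, 0, 0, 0.0436]
}}

```text
time: 18.68
ee_pos: [525.1, 43.3, 194.5]
eef_rot: [-179.7, 0.0, 91.7]
ft_force: [-0.7, 1.6, -3.5]
grip_width: 8.6
gripper_force: 69.7
```

Call:
{"method": "jog_arm", "body": {
  "motion": [0, 0, 0.0333, 0, 0, 0, 0, 0, 0.0667, 0, 0, 0, 0, 0, 0.1, 0, 0, 0, 0, 0, 0.1, 0, 0, 0, 0, 0, 0.1, 0, 0, 0]
}}

```text
time: 19.1
ee_pos: [524.1, 48.1, 135.3]
eef_rot: [-179.7, -0.0, 92.2]
ft_force: [-0.2, -1.6, -2.5]
grip_width: 8.7
gripper_force: 69.6
```

Run:
```python
from m import *
print(totool(np.array([526.1,45.3,66])-s["ee_pos"]))
save("w10",w["img"])
```

```text
[525.6  48.1 136.8] [-179.9   -0.    92.2] [ 24.  21. -41. 111.  17.  54. -23.]
[-2.90310928  0.45562702 70.74832838]
```

View pics/w10.png

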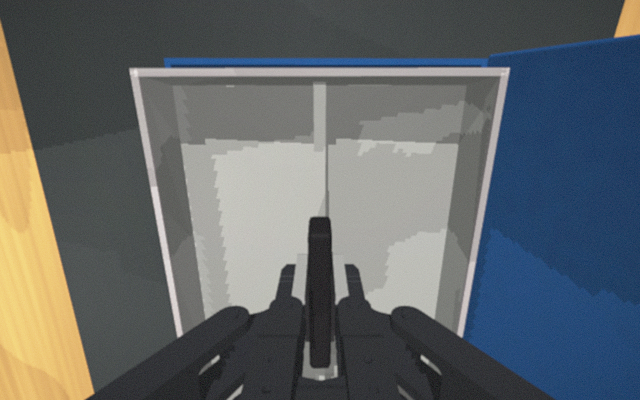

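The tray is level, with its far rim from (131,70) to (510,68) over the box's far edge. I verify its offset.

Run:
```python
from m import *
p=cast(w,[[131,70],[510,68]],s["ee_pos"][2]-12.5);print(p.round(1),np.linalg.norm(p[1]-p[0]))
u=(p[1]-p[0])/np.linalg.norm(p[1]-p[0]);print("yaw",np.degrees(np.arctan2(u[1],u[0])))
c=p.mean(0)[:2]-98*np.array([-u[1],u[0]]);print("tray centre",c,"rel tcp",c-s["ee_pos"][:2])
b=cast(w,[[166,59],[487,59]],80);print(b.round(1),np.linalg.norm(b[1]-b[0]))
```

```text
[526.5  48.  137.6] [180.   -0.   92.2] [ 24.  21. -41. 111.  17.  54. -23.]
[[447.4 138.5 125.1]
 [596.3 144.9 125.1]] 149.02779774710407
yaw 2.438167006048697
tray centre [525.98701978  43.79661366] rel tcp [-0.5184919  -4.24697479]
[[441.8 146.1  80. ]
 [607.7 152.3  80. ]] 165.98496372647847
```

Everything is within the 5 mm play. I lower the tray.

Scaled: 69.5 mm / 600 = 0.1158, -1.6 mm / 600 = -0.0027.

Call:
{"method": "jog_arm", "body": {
  "motion": [-0.0027, 0.0022, 0.0167, 0, 0, 0, -0.0027, 0.0022, 0.0417, 0, 0, 0, -0.0027, 0.0022, 0.0667, 0, 0, 0, -0.0027, 0.0022, 0.0867, 0, 0, 0, -0.0027, 0.0022, 0.1, 0, 0, 0, -0.0027, 0.0022, 0.1083, 0, 0, 0, -0.0027, 0.0022, 0.1133, 0, 0, 0, -0.0027, 0.0022, 0.1158, 0, 0, 0, -0.0027, 0.0022, 0.1158, 0, 0, 0]
}}

```text
time: 19.95
ee_pos: [527.9, 45.4, 67.7]
eef_rot: [180.0, 0.0, 92.1]
ft_force: [0.7, 0.9, -3.8]
grip_width: 8.4
gripper_force: 69.6
```

Call:
{"method": "jog_arm", "body": {
  "motion": [0, 0, 0.0017, 0, 0, 0, 0, 0, 0.0033, 0, 0, 0, 0, 0, 0.0033, 0, 0, 0]
}}

```text
time: 20.2
ee_pos: [528.3, 45.4, 67.0]
eef_rot: [179.9, 0.0, 92.1]
ft_force: [-1.8, -0.9, 4.1]
grip_width: 8.5
gripper_force: 70.8
```

Contact at the expected height. I release, rise and check.

Call:
{"method": "jog_arm", "body": {
  "motion": [0, 0, 0, 0, 0, 0, 0, 0, 0, 0, 0, 0, 0, 0, 0, 0, 0, 0, 0, 0, 0, 0, 0, 0],
  "finger_gap": 28
}}

```text
time: 20.53
ee_pos: [528.0, 45.4, 65.8]
eef_rot: [179.9, 0.0, 92.1]
ft_force: [0.5, -0.6, -0.7]
grip_width: 28.4
gripper_force: 0.0
```

Call:
{"method": "jog_arm", "body": {
  "motion": [0, 0, -0.025, 0, 0, 0, 0, 0, -0.0667, 0, 0, 0, 0, 0, -0.1333, 0, 0, 0, 0, 0, -0.2, 0, 0, 0, 0, 0, -0.2333, 0, 0, 0, 0, 0, -0.2333, 0, 0, 0, 0, 0, -0.2333, 0, 0, 0]
}}

```text
time: 21.12
ee_pos: [528.4, 45.4, 206.8]
eef_rot: [179.8, 0.0, 92.1]
ft_force: [-0.4, -0.8, -0.6]
grip_width: 28.1
gripper_force: 0.0
```

Run:
```python
from m import *
show((0,0,0),(180,120,40),(270,60,380,260),74,3)
save("w11",w["img"])
```

```text
[527.3  45.1 205.2] [-180.     0.    92.1] [ 27.  17. -43. 107.  13.  62. -19.]
```

View pics/w11.png

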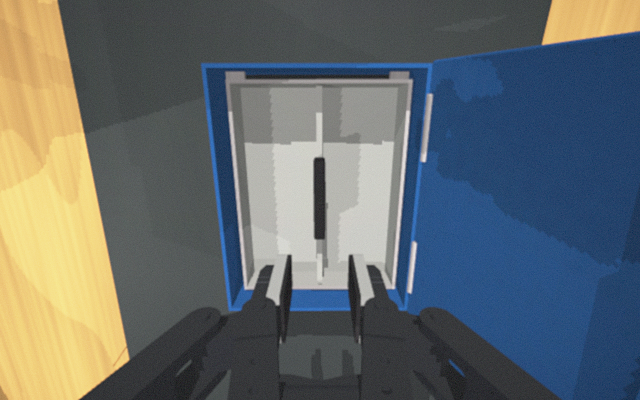

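The tray sits level in the box: the rim is even at (232–410, 80–288) and the bar is at (320, 157–239). My 14 pictures are now used up, so from here I rely on numbers only. Now the screwdriver.

Run:
```python
from m import *
print(cast(w,[[320,157],[320,239]],74).round(1), cast(w,[[204,66],[431,65]],80).round(1),cast(w,[[228,84],[411,82]],54).round(1))
```

```text
[526.7  44.9 204.4] [-179.9    0.    92.1] [ 27.  17. -43. 107.  13.  62. -19.]
[[525.8  80.2  74. ]
 [528.4   7.8  74. ]] [[440.5 144.   80. ]
 [602.6 150.4  80. ]] [[450.  132.7  54. ]
 [596.7 139.4  54. ]]
```

Call:
{"method": "jog_arm", "body": {
  "motion": [-0.0667, 0, -0.0167, 0, 0, 0.0611, -0.1333, 0, -0.0167, 0, 0, 0.1222, -0.6233, 0.0783, -0.0167, 0, 0, 0.576, -0.6233, 0.0783, -0.0167, 0, 0, 0.576, -0.6233, 0.0783, -0.0167, 0, 0, 0.576, -0.6233, 0.0783, -0.0167, 0, 0, 0.576, -0.6233, 0.0783, -0.0167, 0, 0, 0.576, -0.6233, 0.0783, -0.0167, 0, 0, 0.576, -0.6233, 0.0783, -0.0167, 0, 0, 0.576, -0.6233, 0.0783, -0.0167, 0, 0, 0.576],
  "finger_gap": 35
}}

```text
time: 22.05
ee_pos: [585.7, -336.8, 212.2]
eef_rot: [179.9, 0.3, 25.2]
ft_force: [-0.8, -1.9, -0.2]
grip_width: 35.1
gripper_force: 0.0
```

Call:
{"method": "jog_arm", "body": {
  "motion": [0, 0, 0, 0, 0, 0, 0, 0, 0, 0, 0, 0, 0, 0, 0, 0, 0, 0]
}}

```text
time: 22.3
ee_pos: [588.2, -324.1, 214.2]
eef_rot: [-179.8, 0.0, 26.3]
ft_force: [0.5, 0.7, 1.0]
grip_width: 35.0
gripper_force: 0.0
```

Run:
```python
from m import *
show((0,130,70),(8,255,255),(0,0,640,400),8,3)
show((172,130,70),(180,255,255),(0,0,640,400),8,3)
print(totool(np.array([589,-327,0])-s["ee_pos"]))
```

```text
[ 588.4 -324.   214.8] [-179.9    0.    26.3] [ 40.  28. -21.  86.  10.  68. -46.]
[ 587.8 -326.5   74.9   12.6   26.1] [317 141] [329 210]
[ -0.79233141   3.44574314 214.7592262 ]
```

The handle centre is (588, -326.6) and yaw 26.1°, with length 75 as given. I grasp it.

Scaled: 196 mm / 600 = 0.3267, 2.2 mm / 600 = 0.0037.

Call:
{"method": "jog_arm", "body": {
  "motion": [-0.0023, 0.0037, 0.0633, 0, 0, 0, -0.0023, 0.0037, 0.1267, 0, 0, 0, -0.0023, 0.0037, 0.19, 0, 0, 0, -0.0023, 0.0037, 0.25, 0, 0, 0, -0.0023, 0.0037, 0.2967, 0, 0, 0, -0.0023, 0.0037, 0.3167, 0, 0, 0, -0.0023, 0.0037, 0.3267, 0, 0, 0, -0.0023, 0.0037, 0.3267, 0, 0, 0, -0.0023, 0.0037, 0.3267, 0, 0, 0],
  "finger_gap": 30
}}

```text
time: 23.1
ee_pos: [589.5, -329.2, 21.4]
eef_rot: [179.9, -0.1, 26.1]
ft_force: [-0.7, -0.2, 0.8]
grip_width: 29.6
gripper_force: 0.0
```

Call:
{"method": "jog_arm", "body": {
  "motion": [0, 0, 0, 0, 0, 0, 0, 0, 0, 0, 0, 0, 0, 0, 0, 0, 0, 0, 0, 0, 0, 0, 0, 0, 0, 0, 0, 0, 0, 0, 0, 0, 0, 0, 0, 0],
  "finger_gap": 0,
  "force": 35
}}

```text
time: 23.6
ee_pos: [589.7, -330.0, 22.1]
eef_rot: [179.8, -0.1, 26.1]
ft_force: [-0.9, 0.3, 5.9]
grip_width: 9.1
gripper_force: 36.3
```

Gripped at 9.1 mm. I carry it over the hinge-side compartment, keeping clear of the lid.

Scaled: -215 mm / 600 = -0.3583, -130 mm / 600 = -0.2167, -42 degrees / 114.5916 = -0.3665.

Call:
{"method": "jog_arm", "body": {
  "motion": [0, 0, -0.0333, 0, 0, 0, 0, 0, -0.1, 0, 0, 0, 0, -0.0167, -0.1667, 0, 0, -0.0611, 0.0083, -0.0667, -0.2167, 0, 0, -0.1222, 0.0267, -0.3583, -0.2667, 0, 0, -0.3665, 0.0267, -0.3583, -0.2667, 0, 0, -0.3665, 0.0267, -0.3583, -0.2667, 0, 0, -0.3665, 0.0267, -0.3583, -0.2667, 0, 0, -0.3665, 0.0267, -0.3583, -0.2667, 0, 0, -0.3665, 0.0267, -0.3583, -0.2667, 0, 0, -0.3665]
}}

```text
time: 24.43
ee_pos: [507.1, -124.9, 181.0]
eef_rot: [179.9, 0.0, 68.5]
ft_force: [-0.8, -0.5, -0.1]
grip_width: 9.2
gripper_force: 35.5
```

Run:
```python
from m import *
print(totool(np.array([563.1,31,170])-s["ee_pos"]),92.1-s["eef_rot"][2])
```

```text
[ 507.8 -127.9  180.6] [1.799e+02 1.000e-01 6.830e+01] [ 40.  16. -36. 109.  11.  58. -23.]
[168.07507028  -7.4748267   10.41017255] 23.846623608999508
```

Scaled: 168 mm / 600 = 0.28, -7.5 mm / 600 = -0.0125, -23.8 degrees / 114.5916 = -0.2077.

Call:
{"method": "jog_arm", "body": {
  "motion": [0.28, -0.0125, 0, 0, 0, -0.2077, 0.28, -0.0125, 0, 0, 0, -0.2077, 0.28, -0.0125, 0, 0, 0, -0.2077, 0.28, -0.0125, 0, 0, 0, -0.2077, 0.28, -0.0125, 0, 0, 0, -0.2077, 0.28, -0.0125, 0, 0, 0, -0.2077, 0.28, -0.0125, 0, 0, 0, -0.2077, 0.28, -0.0125, 0, 0, 0, -0.2077]
}}

```text
time: 25.15
ee_pos: [563.6, 26.6, 179.0]
eef_rot: [-179.9, 0.1, 91.7]
ft_force: [-0.2, -0.1, -0.2]
grip_width: 9.5
gripper_force: 35.5
```

Call:
{"method": "jog_arm", "body": {
  "motion": [0, 0, 0.0333, 0, 0, 0, 0, 0, 0.0667, 0, 0, 0, 0, 0, 0.0833, 0, 0, 0, 0, 0, 0.0833, 0, 0, 0, 0, 0, 0.0833, 0, 0, 0]
}}

```text
time: 25.57
ee_pos: [563.3, 28.2, 129.3]
eef_rot: [-179.9, 0.0, 91.8]
ft_force: [0.5, 0.1, -0.9]
grip_width: 9.2
gripper_force: 35.5
```

Run:
```python
from m import *
show((0,130,50),(8,255,255),(0,0,640,400),s["ee_pos"][2]-15,2)
print(totool(np.array([563.1,31,53])-s["ee_pos"]),92.1-s["eef_rot"][2])
```

```text
[564.   28.7 130.1] [180.    0.   91.8] [ 25.  25. -41. 106.  20.  56. -23.]
[562.8  27.7  79.7  11.2 -88.3] [308 198] [331 339]
[ 2.30530559 -0.86792522 77.13102212] 0.28313034332278164
```

Scaled: 75 mm / 600 = 0.125, 73 mm / 600 = 0.1217.

Call:
{"method": "jog_arm", "body": {
  "motion": [0.0038, -0.0015, 0.025, 0, 0, 0, 0.0038, -0.0015, 0.0533, 0, 0, 0, 0.0038, -0.0015, 0.08, 0, 0, 0, 0.0038, -0.0015, 0.1, 0, 0, 0, 0.0038, -0.0015, 0.1133, 0, 0, 0, 0.0038, -0.0015, 0.1217, 0, 0, 0, 0.0038, -0.0015, 0.125, 0, 0, 0, 0.0038, -0.0015, 0.125, 0, 0, 0]
}}

```text
time: 26.28
ee_pos: [560.3, 31.5, 54.0]
eef_rot: [-179.7, 0.1, 91.9]
ft_force: [-5.5, 0.2, -1.2]
grip_width: 9.3
gripper_force: 35.6
```

Call:
{"method": "jog_arm", "body": {
  "motion": [0, 0, 0.0017, 0, 0, 0, 0, 0, 0.0033, 0, 0, 0, 0, 0, 0.0033, 0, 0, 0]
}}

```text
time: 26.53
ee_pos: [560.9, 31.5, 53.1]
eef_rot: [-179.8, 0.1, 91.9]
ft_force: [-6.8, -0.1, 5.5]
grip_width: 8.9
gripper_force: 35.9
```

There is contact at the floor, plus a light sideways touch of 7 N, probably the hand against the leaning lid. I release and rise.

Call:
{"method": "jog_arm", "body": {
  "motion": [0, 0, 0, 0, 0, 0, 0, 0, 0, 0, 0, 0, 0, 0, 0, 0, 0, 0, 0, 0, 0, 0, 0, 0],
  "finger_gap": 22
}}

```text
time: 26.87
ee_pos: [560.7, 31.6, 52.9]
eef_rot: [-179.8, 0.1, 91.9]
ft_force: [-7.4, -0.3, 4.1]
grip_width: 22.1
gripper_force: 0.0
```

Call:
{"method": "jog_arm", "body": {
  "motion": [0, -0.0033, -0.02, 0, 0, 0, 0, -0.0067, -0.05, 0, 0, 0, 0, -0.01, -0.1, 0, 0, 0, 0, -0.05, -0.1667, 0, 0, 0, 0, -0.0667, -0.2333, 0, 0, 0, 0, -0.0667, -0.25, 0, 0, 0, 0, -0.0667, -0.25, 0, 0, 0]
}}

```text
time: 27.45
ee_pos: [525.7, 31.3, 208.6]
eef_rot: [179.3, 0.1, 91.9]
ft_force: [0.8, -0.3, -0.3]
grip_width: 21.7
gripper_force: 0.0
```

Run:
```python
from m import *
show((0,130,50),(8,255,255),(0,0,640,400),39,2)
t=get_image("top")
for c in blobs(t,(0,150,80),(8,255,255),(240,130,340,230))[:2]: print("top",rect(t,c,39))
b=blobs(t,(100,100,40),(125,255,255),(240,100,340,230))[0];print(b.min(0),b.max(0))
for c in blobs(t,(10,100,90),(35,255,255),(195,135,225,185)): print("twz",rect(t,c,8))
for c in blobs(t,(0,0,170),(180,80,255),(240,100,340,160),6): print("knob?",c.mean(0))
print(totool(np.array([623.8,302,200])-s["ee_pos"]))
```

```text
[524.6  30.7 206.1] [1.796e+02 1.000e-01 9.190e+01] [ 30.  16. -45. 107.  13.  61. -18.]
[559.9  31.4  75.1  11.  -88.2] [348 147] [361 223]
[245 131] [321 218]
twz [623.8 302.  121.8  19.5  -5.3]
knob? [279.97619048 152.88095238]
knob? [283.05 127.4 ]
[267.86818055 108.05674529   6.19866717]
```

The screwdriver lies along the hinge-side compartment, handle centre (560, 31) with the compartment spanning 532–594. Now the tweezers, going round the lid.

Scaled: 268 mm / 600 = 0.4467, 240 mm / 600 = 0.4, -70 degrees / 114.5916 = -0.6109.

Call:
{"method": "jog_arm", "body": {
  "motion": [0.0667, 0, 0, 0, 0, -0.0611, 0.1333, 0, 0, 0, 0, -0.1222, 0.2, 0, 0, 0, 0, -0.1833, 0.2667, 0, 0, 0, 0, -0.2443, 0.3333, 0, 0, 0, 0, -0.3054, 0.4, 0.05, 0, 0, 0, -0.3665, 0.4467, 0.1, 0, 0, 0, -0.4276, 0.4467, 0.1667, 0, 0, 0, -0.4887, 0.4467, 0.1667, 0, 0, 0, -0.5498, 0.4467, 0.1667, 0, 0, 0, -0.6109],
  "finger_gap": 35
}}

```text
time: 28.38
ee_pos: [615.6, 301.6, 199.2]
eef_rot: [-180.0, -0.2, 162.1]
ft_force: [-0.6, -0.1, 0.4]
grip_width: 34.6
gripper_force: 0.0
```

Call:
{"method": "jog_arm", "body": {
  "motion": [0, 0, 0, 0, 0, -0.0567, 0, 0, 0, 0, 0, -0.1134, 0, 0, 0, 0, 0, -0.1134, 0, 0, 0, 0, 0, -0.1134, 0, 0, 0, 0, 0, -0.1134]
}}

```text
time: 28.8
ee_pos: [613.4, 301.4, 201.5]
eef_rot: [-180.0, -0.1, 174.8]
ft_force: [-0.0, 0.2, 0.1]
grip_width: 34.7
gripper_force: 0.0
```

Run:
```python
from m import *
show((10,90,80),(35,255,255),(0,0,640,260),9,3)
t=get_image("top")
H=np.array([609.6,46.5]);
for a in (1.6,1.7,1.8,1.87,1.95):
    x=-146*np.cos(a)+28*np.sin(a);z=80+146*np.sin(a)+28*np.cos(a); e=-168*np.cos(a)+6*np.sin(a);ez=80+168*np.sin(a)+6*np.cos(a)
    print(a,proj(t,[H[0]+x,H[1]+.037*x,z]).round(1),proj(t,[H[0]+e,H[1]+.037*e,ez]).round(1))
for c in blobs(t,(0,0,170),(180,80,255),(240,90,340,160),6): print("knob?",c.mean(0),c.min(0),c.max(0))
for c in blobs(t,(100,100,40),(125,255,255),(240,90,340,230))[:2]:print(c.min(0),c.max(0))
```

```text
[613.4 301.5 201.9] [-180.    -0.   174.8] [  8.  40. -60.  85.  35.  76.  30.]
[5.912e+02 5.238e+02 2.540e+02 2.236e+02 2.000e-01] [428   0] [639 259]
[621.8 302.5 123.1  16.1  -4.7] [313 126] [329 242]
[727.8 618.2  51.   14.2 -68. ] [591 240] [639 259]
1.6 [[283.5 141.2]] [[283.1 146.5]]
1.7 [[283.5 136.7]] [[283.1 140.9]]
1.8 [[283.6 132.6]] [[283.1 135.6]]
1.87 [[283.6 129.9]] [[283.1 132.1]]
1.95 [[283.7 127. ]] [[283.2 128.4]]
knob? [283.05 127.4 ] [280 125] [287 130]
[246 131] [321 207]
[253 204] [270 218]
```

The lid stands at about 1.9 rad. The tweezers are at (621.8, 302.5), yaw 175.3°, and 123 x 16 mm as expected. I grasp them.

Scaled: 183 mm / 600 = 0.305, -8.3 mm / 600 = -0.0138, -0.5 degrees / 114.5916 = -0.0044.

Call:
{"method": "jog_arm", "body": {
  "motion": [-0.0138, 0.003, 0.0633, 0, 0, -0.0044, -0.0138, 0.003, 0.1267, 0, 0, -0.0044, -0.0138, 0.003, 0.19, 0, 0, -0.0044, -0.0138, 0.003, 0.2417, 0, 0, -0.0044, -0.0138, 0.003, 0.28, 0, 0, -0.0044, -0.0138, 0.003, 0.2967, 0, 0, -0.0044, -0.0138, 0.003, 0.305, 0, 0, -0.0044, -0.0138, 0.003, 0.305, 0, 0, -0.0044, -0.0138, 0.003, 0.305, 0, 0, -0.0044],
  "finger_gap": 32
}}

```text
time: 29.65
ee_pos: [622.9, 303.5, 21.2]
eef_rot: [179.9, 0.1, 175.4]
ft_force: [0.2, -0.4, 0.7]
grip_width: 31.9
gripper_force: 0.0
```

Call:
{"method": "jog_arm", "body": {
  "motion": [0, 0, 0, 0, 0, 0, 0, 0, 0, 0, 0, 0]
}}

```text
time: 29.82
ee_pos: [623.0, 303.4, 21.5]
eef_rot: [179.9, 0.1, 175.4]
ft_force: [0.5, -0.1, -0.1]
grip_width: 31.7
gripper_force: 0.0
```

Tips are about 4 mm above the table. I go 2 mm lower, close and lift.

Scaled: 2 mm / 600 = 0.0033, 1 mm / 600 = 0.0017.

Call:
{"method": "jog_arm", "body": {
  "motion": [0, 0, 0.0017, 0, 0, 0, 0, 0, 0.0033, 0, 0, 0, 0, 0, 0.0033, 0, 0, 0]
}}

```text
time: 30.07
ee_pos: [622.1, 302.5, 17.7]
eef_rot: [-180.0, 0.0, 175.4]
ft_force: [0.1, -0.6, -0.3]
grip_width: 31.8
gripper_force: 0.0
```

Call:
{"method": "jog_arm", "body": {
  "motion": [0, 0, 0, 0, 0, 0, 0, 0, 0, 0, 0, 0, 0, 0, 0, 0, 0, 0, 0, 0, 0, 0, 0, 0, 0, 0, 0, 0, 0, 0],
  "finger_gap": 0,
  "force": 30
}}

```text
time: 30.48
ee_pos: [622.1, 302.8, 17.7]
eef_rot: [180.0, 0.0, 175.4]
ft_force: [-0.5, -0.6, 0.4]
grip_width: 13.9
gripper_force: 30.8
```

Call:
{"method": "jog_arm", "body": {
  "motion": [0, 0, -0.0333, 0, 0, 0, 0, 0, -0.1, 0, 0, 0, 0, 0, -0.1667, 0, 0, 0, 0, 0, -0.2333, 0, 0, 0, 0, 0, -0.3, 0, 0, 0, 0, 0, -0.3, 0, 0, 0]
}}

```text
time: 30.98
ee_pos: [624.8, 306.4, 207.1]
eef_rot: [179.5, 0.6, 175.4]
ft_force: [0.9, -0.2, 0.3]
grip_width: 13.9
gripper_force: 30.7
```

Scaled: -273 mm / 600 = -0.455, 112 mm / 600 = 0.1867, 70 degrees / 114.5916 = 0.6109.

Call:
{"method": "jog_arm", "body": {
  "motion": [0.0667, -0.025, 0, 0, 0, 0.0611, 0.1333, -0.0583, 0, 0, 0, 0.1222, 0.1967, -0.0933, 0, 0, 0, 0.1833, 0.1967, -0.15, 0, 0, 0, 0.2443, 0.1933, -0.2167, 0, 0, 0, 0.3054, 0.1917, -0.2833, 0, 0, 0, 0.3665, 0.19, -0.35, 0, 0, 0, 0.4276, 0.1883, -0.4167, 0, 0, 0, 0.4887, 0.1867, -0.455, 0, 0, 0, 0.5498, 0.1867, -0.455, 0, 0, 0, 0.6109]
}}

```text
time: 31.82
ee_pos: [487.9, 32.2, 196.7]
eef_rot: [-179.8, 0.2, 104.5]
ft_force: [0.1, 0.0, -0.6]
grip_width: 13.9
gripper_force: 30.7
```

Call:
{"method": "jog_arm", "body": {
  "motion": [0, 0, 0.0333, 0, 0, 0.0567, 0, 0, 0.0667, 0, 0, 0.1134, 0, 0, 0.1, 0, 0, 0.1161, 0, 0, 0.125, 0, 0, 0.1161, 0, 0, 0.125, 0, 0, 0.1161, 0, 0, 0.125, 0, 0, 0.1161]
}}

```text
time: 32.32
ee_pos: [487.8, 39.7, 122.1]
eef_rot: [-179.9, -0.0, 92.1]
ft_force: [0.3, 1.2, 0.4]
grip_width: 13.8
gripper_force: 30.7
```

Run:
```python
from m import *
show((10,90,80),(35,255,255),(230,0,410,400),s["ee_pos"][2]-13,3)
print(totool(np.array([491.1,42.7,48.7])-s["ee_pos"]),92.1-s["eef_rot"][2])
```

```text
[488.7  39.9 122.9] [180.   -0.   92.1] [ 31.  20. -47. 116.  19.  52. -25.]
[487.3  38.7 127.1  15.8 -87.9] [303 148] [336 377]
[ 2.7147597   2.47173131 74.24348368] -0.030063418770666317
```

Scaled: 72 mm / 600 = 0.12, 68 mm / 600 = 0.1133.

Call:
{"method": "jog_arm", "body": {
  "motion": [0.0045, 0.0042, 0.025, 0, 0, 0, 0.0045, 0.0042, 0.0533, 0, 0, 0, 0.0045, 0.0042, 0.08, 0, 0, 0, 0.0045, 0.0042, 0.1, 0, 0, 0, 0.0045, 0.0042, 0.1133, 0, 0, 0, 0.0045, 0.0042, 0.12, 0, 0, 0, 0.0045, 0.0042, 0.12, 0, 0, 0, 0.0045, 0.0042, 0.12, 0, 0, 0]
}}

```text
time: 33.03
ee_pos: [491.4, 42.5, 51.1]
eef_rot: [179.9, 0.0, 92.1]
ft_force: [0.4, 0.9, -0.1]
grip_width: 13.7
gripper_force: 30.7
```

Call:
{"method": "jog_arm", "body": {
  "motion": [0, 0, 0.0017, 0, 0, 0, 0, 0, 0.0033, 0, 0, 0, 0, 0, 0.0033, 0, 0, 0]
}}

```text
time: 33.28
ee_pos: [491.1, 42.3, 48.9]
eef_rot: [180.0, 0.0, 92.1]
ft_force: [-0.5, -0.1, -0.3]
grip_width: 14.2
gripper_force: 30.7
```

Scaled: 1 mm / 600 = 0.0017, 0.5 mm / 600 = 0.0008.

Call:
{"method": "jog_arm", "body": {
  "motion": [0, 0, 0.0008, 0, 0, 0, 0, 0, 0.0017, 0, 0, 0, 0, 0, 0.0017, 0, 0, 0]
}}

```text
time: 33.53
ee_pos: [491.2, 42.3, 48.5]
eef_rot: [180.0, 0.1, 92.1]
ft_force: [-2.3, -0.4, 8.3]
grip_width: 14.2
gripper_force: 31.6
```

Touchdown. I release, rise and check.

Call:
{"method": "jog_arm", "body": {
  "motion": [0, 0, 0, 0, 0, 0, 0, 0, 0, 0, 0, 0, 0, 0, 0, 0, 0, 0, 0, 0, 0, 0, 0, 0],
  "finger_gap": 23
}}

```text
time: 33.87
ee_pos: [490.4, 42.3, 48.1]
eef_rot: [-179.9, 0.1, 92.1]
ft_force: [-3.4, -0.0, 7.5]
grip_width: 23.2
gripper_force: 5.0
```

Call:
{"method": "jog_arm", "body": {
  "motion": [0, 0, -0.02, 0, 0, 0, 0, 0, -0.05, 0, 0, 0, 0, 0, -0.1, 0, 0, 0, 0, 0, -0.1667, 0, 0, 0, 0, 0, -0.2333, 0, 0, 0, 0, 0, -0.2833, 0, 0, 0, 0, 0, -0.2833, 0, 0, 0]
}}

```text
time: 34.45
ee_pos: [495.1, 43.7, 224.5]
eef_rot: [179.2, 0.0, 92.1]
ft_force: [0.6, 0.3, 0.4]
grip_width: 22.7
gripper_force: 0.0
```

Run:
```python
from m import *
show((10,90,80),(35,255,255),(230,0,410,260),40,2)
show((0,130,50),(8,255,255),(230,0,450,260),39,2)
t=get_image("top")
for c in blobs(t,(100,100,40),(125,255,255),(240,90,340,230))[:2]:print(c.min(0),c.max(0))
```

```text
[493.4  43.  221.6] [1.795e+02 1.000e-01 9.210e+01] [ 35.  12. -51. 110.  11.  62. -18.]
[492.1  42.9 121.9  15.1 -88.7] [307 119] [322 238]
[561.1  31.6  75.3  11.5 -88. ] [375 158] [390 229]
[246 131] [321 217]
[253 172] [270 218]
```

The tweezers (492, 43) and screwdriver (561, 31.6) lie flat in their compartments. To shut the lid, I go over and behind it with closed fingers, beside the knob.

Scaled: 244 mm / 600 = 0.4067, 200 mm / 600 = 0.3333.

Call:
{"method": "jog_arm", "body": {
  "motion": [0, 0, -0.0667, 0, 0, 0, 0, 0, -0.1333, 0, 0, 0, -0.0333, 0.0667, -0.15, 0, 0, 0, -0.0667, 0.1333, -0.15, 0, 0, 0, -0.1017, 0.2, -0.15, 0, 0, 0, -0.1017, 0.2667, -0.15, 0, 0, 0, -0.1017, 0.3333, -0.15, 0, 0, 0, -0.1017, 0.4067, -0.15, 0, 0, 0, -0.1017, 0.4067, -0.15, 0, 0, 0, -0.1017, 0.4067, -0.15, 0, 0, 0],
  "finger_gap": 0
}}

```text
time: 35.38
ee_pos: [738.3, -9.2, 302.5]
eef_rot: [-179.7, -0.1, 92.1]
ft_force: [-0.3, 0.0, -0.5]
grip_width: -0.2
gripper_force: 0.0
```

Call:
{"method": "jog_arm", "body": {
  "motion": [0, 0, 0, 0, 0, 0, 0, 0, 0, 0, 0, 0, 0, 0, 0.0583, 0, 0, 0, 0, 0, 0.1167, 0, 0, 0, 0, 0, 0.145, 0, 0, 0, 0, 0, 0.145, 0, 0, 0, 0, 0, 0.145, 0, 0, 0]
}}

```text
time: 35.97
ee_pos: [735.7, -10.3, 220.8]
eef_rot: [-179.9, 0.1, 92.1]
ft_force: [0.4, -0.6, 0.5]
grip_width: 0.0
gripper_force: 0.0
```

Run:
```python
from m import *
```

```text
[736.9  -9.8 222.5] [179.9   0.   92.1] [ 24.  38. -44.  75.  26.  77. -18.]
```

Scaled: -124 mm / 600 = -0.2067, -112 mm / 600 = -0.1867.

Call:
{"method": "jog_arm", "body": {
  "motion": [0, -0.0333, 0, 0, 0, 0, 0, -0.0633, 0, 0, 0, 0, 0, -0.08, 0, 0, 0, 0, 0, -0.0967, -0.0017, 0, 0, 0, 0, -0.1133, -0.0033, 0, 0, 0, 0, -0.1317, -0.005, 0, 0, 0, 0, -0.15, -0.005, 0, 0, 0, 0, -0.1683, -0.0067, 0, 0, 0, 0, -0.1867, -0.0083, 0, 0, 0, 0, -0.2067, -0.0075, 0, 0, 0]
}}

```text
time: 36.85
ee_pos: [616.3, -13.5, 229.9]
eef_rot: [179.3, 0.0, 92.1]
ft_force: [3.6, -0.0, 3.3]
grip_width: 0.1
gripper_force: 2.0
```

Call:
{"method": "jog_arm", "body": {
  "motion": [0, -0.0183, 0.0017, 0, 0, 0, 0, -0.0367, 0.0067, 0, 0, 0, 0, -0.055, 0.0133, 0, 0, 0, 0, -0.0717, 0.0217, 0, 0, 0, 0, -0.0883, 0.0317, 0, 0, 0, 0, -0.1033, 0.0417, 0, 0, 0, 0, -0.1183, 0.0567, 0, 0, 0, 0, -0.1317, 0.07, 0, 0, 0, 0, -0.1433, 0.085, 0, 0, 0, 0, -0.155, 0.1, 0, 0, 0]
}}

```text
time: 37.68
ee_pos: [521.6, -17.1, 167.2]
eef_rot: [179.7, 0.1, 92.1]
ft_force: [0.1, 0.2, 3.3]
grip_width: -0.0
gripper_force: 1.5
```

Run:
```python
from m import *
t=get_image("top")
for c in blobs(t,(100,100,40),(125,255,255),(240,90,340,230))[:2]:print(c.min(0),c.max(0))
```

```text
[518.6 -17.5 164.5] [-1.80e+02  1.00e-01  9.21e+01] [ 38.  20. -50. 110.  18.  58. -17.]
[249 162] [302 218]
```

Scaled: 62 mm / 600 = 0.1033, 58 mm / 600 = 0.0967.

Call:
{"method": "jog_arm", "body": {
  "motion": [0, -0.01, 0.0133, 0, 0, 0, 0, -0.0183, 0.0267, 0, 0, 0, 0, -0.025, 0.04, 0, 0, 0, 0, -0.03, 0.0533, 0, 0, 0, 0, -0.0333, 0.0667, 0, 0, 0, 0, -0.0367, 0.0783, 0, 0, 0, 0, -0.04, 0.0883, 0, 0, 0, 0, -0.0417, 0.0967, 0, 0, 0, 0, -0.0417, 0.1033, 0, 0, 0, 0, -0.0417, 0.1033, 0, 0, 0]
}}

```text
time: 38.62
ee_pos: [494.3, -18.5, 103.1]
eef_rot: [-179.8, 0.1, 92.1]
ft_force: [-1.4, 0.2, 6.9]
grip_width: -0.0
gripper_force: 3.9
```

Call:
{"method": "jog_arm", "body": {
  "motion": [0, 0, 0.0017, 0, 0, 0, 0, 0, 0.0033, 0, 0, 0, 0, 0, 0.005, 0, 0, 0, 0, 0, 0.005, 0, 0, 0]
}}

```text
time: 38.95
ee_pos: [494.4, -18.5, 102.8]
eef_rot: [-179.8, 0.2, 92.1]
ft_force: [-10.2, -1.5, 30.9]
grip_width: 0.0
gripper_force: 15.6
```

The lid is hard on the box: tips at z = 85.8, against a lid top of 86. I retreat and verify.

Scaled: -130 mm / 600 = -0.2167, -120 mm / 600 = -0.2.

Call:
{"method": "jog_arm", "body": {
  "motion": [0, 0, -0.0083, 0, 0, 0, 0, 0, -0.05, 0, 0, 0, 0, 0, -0.1167, 0, 0, 0, -0.0667, 0, -0.1833, 0, 0, 0, -0.1333, -0.05, -0.2167, 0, 0, 0, -0.2, -0.05, -0.2167, 0, 0, 0, -0.2, -0.05, -0.2167, 0, 0, 0, -0.2, -0.05, -0.2167, 0, 0, 0]
}}

```text
time: 39.62
ee_pos: [467.8, -145.7, 230.1]
eef_rot: [-179.9, 0.2, 91.5]
ft_force: [0.5, 0.3, -0.9]
grip_width: 0.3
gripper_force: 0.0
```

Run:
```python
from m import *
print(s["ft_force"],s["time"])
t=get_image("top");sc=get_image("scene")
j=blobs(t,(0,0,100),(180,60,255),(430,185,465,215))[0];print("jar",rect(t,j,62))
k=blobs(t,(0,0,170),(180,80,255),(270,190,300,225),8);print([(c.mean(0),c.min(0),c.max(0)) for c in k])
H=np.array([609.8,46.6])
for a in (0,.02,.1):
    x=-146*np.cos(a)+36*np.sin(a);z=80+146*np.sin(a)+36*np.cos(a);print(a,[proj(q,[H[0]+x,H[1]+.037*x,z]).round(1) for q in(t,sc)])
ks=blobs(sc,(0,0,140),(180,90,255),(305,150,340,190),8);print([(q.min(0),q.max(0)) for q in ks])
for c in blobs(t,(100,100,40),(125,255,255),(240,90,340,230))[:2]:print("box",rect(t,c,86))
```

```text
[ 468.2 -142.3  229.6] [-179.9    0.    91.8] [ 56.  11. -49. 110.   9.  63.   5.]
[ 0.34256276  0.39272252 -0.48041461] 39.6667
jar [ 505.5 -461.2   44.6   38.5  -89.1]
[(array([286.31578947, 207.26315789]), array([283, 204], dtype=int32), array([290, 210], dtype=int32))]
0 [array([[286.3, 207.3]]), array([[322.6, 167.5]])]
0.02 [array([[286.2, 206.9]]), array([[322.9, 166.8]])]
0.1 [array([[286. , 205.3]]), array([[324.1, 164.2]])]
[(array([319, 165], dtype=int32), array([326, 171], dtype=int32))]
box [523.2  42.3 216.9 176.9 -88.1]
```

The knob matches angle 0 in the top view, and the jar has not moved.

```bash
python3 -c "
from plant import robot, monitor, get_image
print(robot.hand_in())"
```

```text
the job is handed in; nothing more can be done
None
```

The repair is packed in the job box as asked, the lid is fully shut and the jar has not moved; handed in at about 40 s of the 147 s limit, judge's result not shown.

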